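Sort the camping gear on the closet tray

TASK

Sort the loose camping gear: lay the headlamp in the grey bin with its lens up, lay the carabiner flat in the blue tray and the whistle on its side, as it lies now, in the green tray. Put the cook set together in order: first stand the red cup upright in the middle of the orange bowl, and only then stand the green spice tube upright in the cup. Leave the bowl standing where it is, and never tip the cup or the spice tube over.

Things in the scene. Friction and masses are not known exactly. Their poses are not given: they have to be found in the camera images.
- cup: red stainless steel camping cup, round, 66 mm outer diameter, 75 mm tall, 3 mm wall and floor, open on top, standing upright; 110 g. Origin: centre of its underside, z up. A steel wire handle sticks out on its +y side to 57 mm from the axis, between 31 and 67 mm above the base; the sides at +x and -x are bare, so it is best gripped across x
- spice_tube: closed rigid green spice tube with two yellow bands and a white cap, 24 mm diameter, 110 mm tall, standing upright on its flat foot; 60 g. Origin: centre of its underside, z along it, up
- headlamp: black headlamp unit without its strap, a block lying on its back, round lens in a steel ring and a red switch looking up; 80 mm long along x (thin strap lugs at both ends; the block itself is 56 mm), 42 mm wide along y, 34 mm high; 85 g. Origin: centre of its underside, z up out of the lens
- carabiner: dark titanium-grey carabiner lying flat, a closed D ring of 10 mm round bar, about 80 mm long along x and 46 mm wide over its two straight sides (across y; the gate side at +y is black), open in the middle; 50 g. Origin: its middle, on its underside, z up
- whistle: white plastic whistle lying on its side, 18 mm high: a round chamber of 24 mm diameter with a straight mouthpiece running out along +x to 35 mm from the chamber's axis (47 mm overall), flush with the chamber's +y side; 20 g. Origin: on the chamber's axis, on its underside, z up
- grey_bin: grey plastic tilt-out bin with a small sloped lip at its front, fixed, open on top, outside 140 mm along x, 130 mm along y, walls 4 mm thick and 45 mm high (60 mm at the +x side), floor 4 mm thick. Origin: centre of its underside, z up
- blue_tray: blue plastic open tray, fixed, outside 130 mm along x, 120 mm along y, walls 4 mm thick and 22 mm high, floor 4 mm thick. Origin: centre of its underside, z up
- green_tray: green plastic open tray, fixed, same sizes as the blue one: outside 130 mm along x, 120 mm along y, walls 4 mm thick and 22 mm high, floor 4 mm thick. Origin: centre of its underside, z up
- bowl: orange silicone bowl (stiff), loose, 250 g, standing upright, 140 mm across its rim, 45 mm high, wall 4 mm, flat inner floor of about 92 mm diameter lying 5 mm above its underside. Origin: centre of its underside, z up
Not all that is in view belongs to the job. Of the things that look like the carabiner, the smallest one is meant.

How it is judged (in metres and radians):
On the way, in this order (a step that is already met when the one before it is completed fails the run):
1. the red cup stands released in the orange bowl (horizontal distance between cup and bowl below 0.016 m and z of cup in the frame of bowl below 0.011 m and angle between each of cup, bowl's own z axis and vertical below 0.12 rad and contact force between the fingers and cup below 0.1 N), for 0.2 s.
2. after that, the spice tube stands upright in the cup (horizontal distance between spice_tube and cup below 0.022 m and z of spice_tube in the frame of cup below 0.01 m and angle between spice_tube's own z axis and vertical below 0.15 rad), for 0.2 s.
At the end, for the whole second after the job is handed in: Headlamp lens up in the grey bin, carabiner flat in the blue tray, whistle on its side in the green tray: each on the floor, tilt < 0.2 rad. Cup on the bowl's floor within 16 mm of its middle, tilt < 0.12; spice tube on the cup's floor within 22 mm of its axis, tilt < 0.15. All at rest (all of step 2 and horizontal distance between cup and bowl below 0.016 m and z of cup in the frame of bowl below 0.011 m and angle between each of cup, bowl's own z axis and vertical below 0.12 rad and x of headlamp in the frame of grey_bin between -0.05 and 0.05 m and y of headlamp in the frame of grey_bin between -0.05 and 0.05 m and z of headlamp in the frame of grey_bin between 0 and 0.012 m and angle between each of headlamp, carabiner, whistle's own z axis and vertical below 0.2 rad and x of carabiner in the frame of blue_tray between -0.05 and 0.05 m and y of carabiner in the frame of blue_tray between -0.045 and 0.045 m and z of carabiner in the frame of blue_tray between 0 and 0.012 m and x of whistle in the frame of green_tray between -0.055 and 0.055 m and y of whistle in the frame of green_tray between -0.05 and 0.05 m and z of whistle in the frame of green_tray between 0 and 0.012 m and linear speed of each of cup, spice_tube, headlamp, carabiner, whistle, bowl below 0.02 m/s); the robot touches nothing.
It fails at once if the bowl is shifted more than 50 mm (distance of bowl from where it was at the start of the episode above 0.05 m).
It fails at once if the cup is tipped over (angle between cup's own z axis and vertical above 0.8 rad).
It fails at once if the spice tube is tipped over (angle between spice_tube's own z axis and vertical above 0.8 rad).
It also fails if it takes over 136 s, if anything falls off the work surface, if the arm or the gripper's body presses on something with over 40 N, if the wrist force passes 120 N, or if a joint passes its speed limit or range.

ROBOT

A 6-joint arm with a two-finger parallel gripper is mounted at the origin on the work surface. World frame = base frame: x ahead of the robot, y to its left, z up, the work surface at z = 0. Lengths are in mm, angles in degrees, forces in N, time in s.
With the tool pointing down it reaches from about 350 to 850 mm from the base axis. Payload 8.1 kg.
Tool frame: the origin (TCP) lies midway between the tips of the shut fingers; the grasp point (between the pads) lies 19 mm behind it; z points along the fingers, y is the line along which they close (so a half turn about z gives the same grasp; the last joint's range is limited). The gripper opens to 85 mm and grips with 20 to 120 N. Pads are 22 mm wide; open, the fingers measure 114 mm over their backs; the gripper's body (76 mm by 85 mm) begins 54 mm behind the grasp point. The pads swing forward as they close: fully open they stand 13 mm farther back than shut.
Start: joints at [64.664, 7.471, 85.268, -0, 87.261, -4.893], TCP at [209.545, 562.224, 231.292] pointing down, gripper open.
Joint ranges: [-169.43, 169.43], [-51.17, 129.36], [1.28, 143.12], [-76.62, 256.62], [0, 156.53], [-152.29, 152.29]. Speed limits (degrees/s): [136.94, 136.94, 159.86, 180, 180, 180].

INTERFACE

Orientations are given as [roll, pitch, yaw] about the fixed x, y, z axes, in that order (R = Rz(yaw) Ry(pitch) Rx(roll)).
In Python, from bench import r gives the robot as it stands.
- The arm moves only by the tool apply_moves, never from a script. Its argument "steps" is a list of rows, each a list of 7 numbers: the opening, from -1 (shut) to 1 (fully open), then the shift along the tool's x, y, z in mm, then the turn, a rotation vector about the tool's x, y, z in units of 5 degrees (1.0 is 5 degrees). A call has exactly 8 rows; each row shifts and turns the commanded pose from where the row before left it, along the tool's axes as they then stand; what a row does not reach is not made up. A row lasts 1/10 s, in which the tool goes at most 50 mm and 8.59 degrees, less where a joint would pass 70% of its speed; a pose out of reach is approached as far as the arm can. A call is refused whole if a number of a shift passes 50 or a number of a turn 1, either way. A call with a gripper value outside its range is refused whole. The fingers move at their own pace and stop on an object; "squeeze" is the grip in N (left out, the last holds). Time passes only in rows, so rows that do not move let the fingers close, or fill a call up. It gives the time, the measured TCP pose, the force, the opening and the grip force at its end, in the units of the state.
- r.sense(): the state, without advancing time (a new reading comes with each control period).
- r.snapshot(name): name is "side" or "top"; returns a dict with "color" (480x640x3 uint8, blue, green, red), "depth" (480x640 float32, mm along the optical axis (not along the pixel's ray), 0 where there is no reading), "mtx" (3x3 intrinsics, pixels), "dist" ([k1, k2, p1, p2, k3] as OpenCV has them; the pictures are not rectified), "T" (4x4, takes a point from camera to world coordinates). Camera axes: x right, y down, z forward; pixel columns grow to the right and rows downward; lengths in mm; the calibration is good to about 2 mm. A picture is of the moment at which its call begins.
- r.hand_in(): hands the job in; it is judged then, once.
The state is a dict: "time": time; "joint_pos": joint angles; "qd": joint speeds; "joint_efforts": joint torques, N m; "tool_pos": TCP position; "tcp_rot": TCP orientation; "ft_force": force on the tool from outside, world axes, zero at the start; "wrist_torque": the same for the moment, N m; "finger_gap": finger opening in mm; "grip_force": force on a finger pad.
Only numpy, scipy, OpenCV 4.12 (cv2) and the standard library are available. Lean on these libraries where they do the work, as an engineer would, in place of code of your own. Each camera call takes 0.05 s, during which the arm holds its last target. There are 200 camera calls.

## Working session

There is one attempt and no reset: what is moved stays moved. The work goes in short steps, Python scripts to look and compute and a tool call to move; the robot and the scene stay as the last step left them, time stands still between calls to the robot, and variables do not carry over. Pictures are saved under pics/ and viewed, at most 14 in all, crops included, and the job is handed in when it is done.

Besides the shell and the picture viewer there is one more tool, called after "Call:" by a JSON object that holds its "api" and its "payload". apply_moves: Moves the arm, as the interface text tells. Its arguments: {"type":"object","properties":{"steps":{"type":"array"},"squeeze":{"type":"number"}},"required":["steps"]}

```bash
mkdir -p pics; python3 - <<'E'
from bench import r
import cv2,numpy as np,pickle
s=r.sense();print(s['tool_pos'],s['tcp_rot'],s['finger_gap'],s['time'])
for n in('top','side'):
    p=r.snapshot(n);pickle.dump(p,open(n+'.pkl','wb'));cv2.imwrite(f'pics/{n}0.png',p['color']);print(n,p['T'].round(3).tolist(),p['mtx'].tolist(),p['dist'])
E
```

```text
[209.28373265 561.70793956 230.22247424] [-1.79890781e+02 -9.98197668e-03  1.59556935e+02] 85.68935599840317 0.0
top [[-0.02, -0.996, 0.085, 326.441], [-1.0, 0.02, -0.006, 10.318], [0.004, -0.086, -0.996, 1168.518], [0.0, 0.0, 0.0, 1.0]] [[452.63567317128695, 0.0, 320.7517636880352], [0.0, 452.63567317128695, 235.35130797928772], [0.0, 0.0, 1.0]] [0.01112249 0.         0.         0.         0.        ]
side [[0.784, -0.372, 0.497, -149.706], [-0.621, -0.498, 0.606, -734.114], [0.022, -0.783, -0.621, 776.666], [0.0, 0.0, 0.0, 1.0]] [[568.4715994006821, 0.0, 312.8300073372622], [0.0, 568.4715994006821, 232.59629272340243], [0.0, 0.0, 1.0]] [-0.04626616  0.          0.          0.          0.        ]
```

View pics/top0.png

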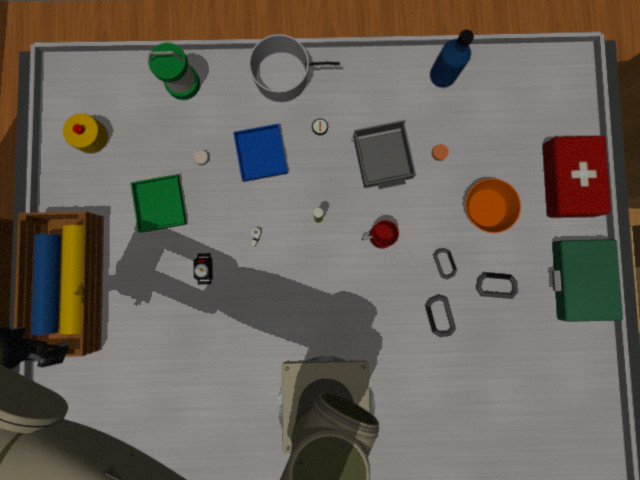

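View pics/side0.png

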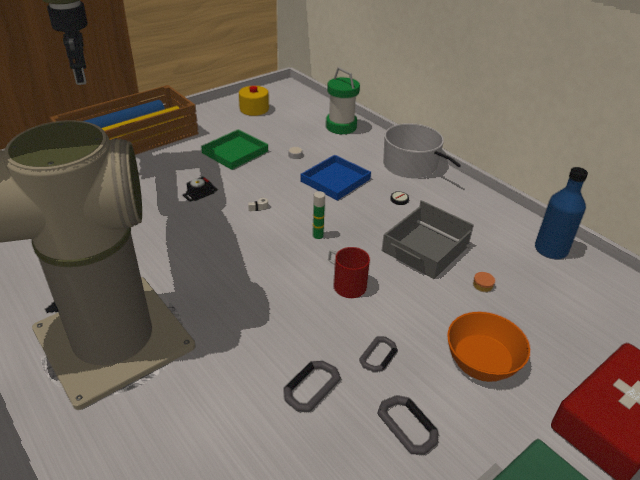

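The top view shows everything: green tray (159,203), blue tray (261,153), grey bin (384,155), bowl (493,205), cup (384,233), tube (319,213), whistle (256,236), headlamp (203,269) and the smallest carabiner (445,263). I'll enlarge these next.

```bash
cat > h.py <<'E'
import cv2,numpy as np,pickle
def crop(p,x0,y0,x1,y1,s,name):
    c=p['color'][y0:y1,x0:x1]
    c=cv2.convertScaleAbs(cv2.resize(c,None,fx=s,fy=s,interpolation=cv2.INTER_CUBIC),alpha=1.5,beta=10)
    for u in range(-(-x0//20)*20,x1,20): cv2.line(c,(int((u-x0)*s),0),(int((u-x0)*s),5),(255,255,255),1);cv2.putText(c,str(u),(int((u-x0)*s),16),0,.35,(0,0,255))
    for v in range(-(-y0//20)*20,y1,20): cv2.line(c,(0,int((v-y0)*s)),(5,int((v-y0)*s)),(255,255,255),1);cv2.putText(c,str(v),(8,int((v-y0)*s)+4),0,.35,(0,0,255))
    cv2.imwrite('pics/'+name,c)
def ray(p,uv,z):
    uv=np.array(uv,float).reshape(-1,1,2)
    n=cv2.undistortPoints(uv,p['mtx'],p['dist'])[:,0]
    d=np.c_[n,np.ones(len(n))]@p['T'][:3,:3].T; o=p['T'][:3,3]
    return o+d*((z-o[2])/d[:,2])[:,None]
E
python3 - <<'E'
from h import *
t=pickle.load(open('top.pkl','rb'));s=pickle.load(open('side.pkl','rb'))
crop(t,120,120,310,290,4.2,'tl.png');crop(t,340,115,530,285,4.2,'tr.png')
# bin/tray outlines and bowl by colour
hsv=cv2.cvtColor(t['color'],cv2.COLOR_BGR2HSV)
def comp(m,box):
    x0,y0,x1,y1=box;k=np.zeros_like(m);k[y0:y1,x0:x1]=m[y0:y1,x0:x1];
    n,l,st,c=cv2.connectedComponentsWithStats(k);i=1+np.argmax(st[1:,4])
    return np.argwhere(l==i)[:,::-1].astype(np.float32),st[i]
S=hsv[...,1];H=hsv[...,0]
for n,m,b,z in [('green',(S>120)&(H>40)&(H<80),(120,165,200,240),22),('blue',(S>120)&(H>100)&(H<130),(225,115,295,190),22),('grey',(hsv[...,2]<112),(345,115,420,195),48),('bowl',(S>120)&(H<22),(460,172,530,240),45),('cup',(S>120)&((H<10)|(H>170)),(355,212,405,255),75)]:
    pts,st=comp(m.astype(np.uint8),b)
    w=ray(t,pts,z)[:,:2].astype(np.float32)
    print(n,st,cv2.minAreaRect(w),cv2.minEnclosingCircle(w))
E
```

```text
green [ 131  175   55   57 2439] ((516.0724487304688, 417.23175048828125), (130.4030303955078, 123.72027587890625), 9.51846981048584) ((515.8473510742188, 417.5189208984375), 86.95673370361328)
blue [ 234  124   54   57 2317] ((643.694580078125, 155.97918701171875), (132.02809143066406, 119.2527847290039), 9.62826919555664) ((644.4483032226562, 155.53321838378906), 85.99451446533203)
grey [ 351  120   65   70 3313] ((621.266357421875, -158.38140869140625), (162.32431030273438, 144.47119140625), 10.426194190979004) ((625.9326782226562, -159.91481018066406), 101.44831848144531)
bowl [ 465  178   56   55 2399] ((490.42926025390625, -428.215087890625), (136.58575439453125, 135.7020263671875), 43.070587158203125) ((490.02166748046875, -427.6123352050781), 69.72749328613281)
cup [370 220  29  28 605] ((421.19384765625, -149.8824462890625), (61.54216003417969, 70.9296875), 43.53938674926758) ((422.9857482910156, -148.16261291503906), 36.259498596191406)
```

View pics/tl.png

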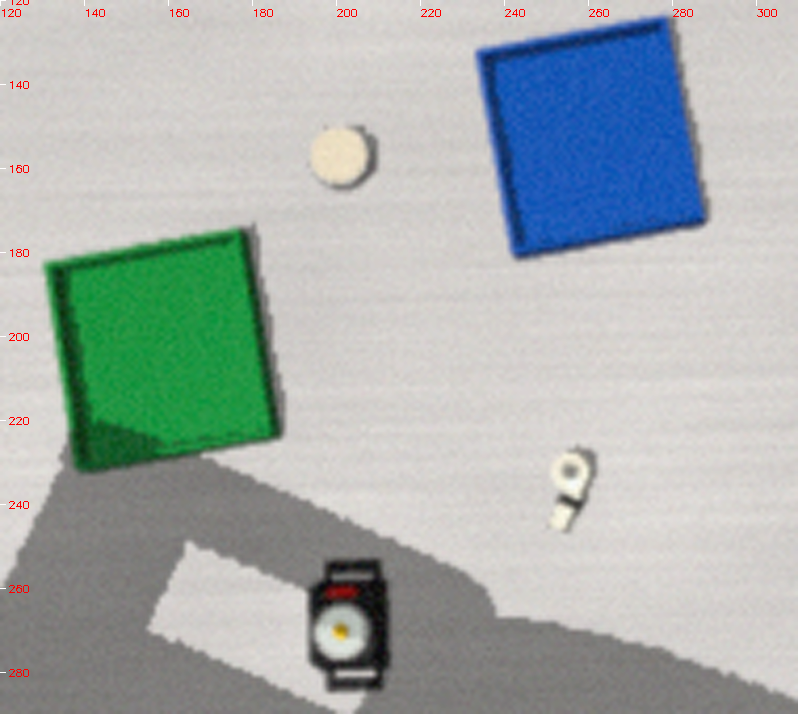

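View pics/tr.png

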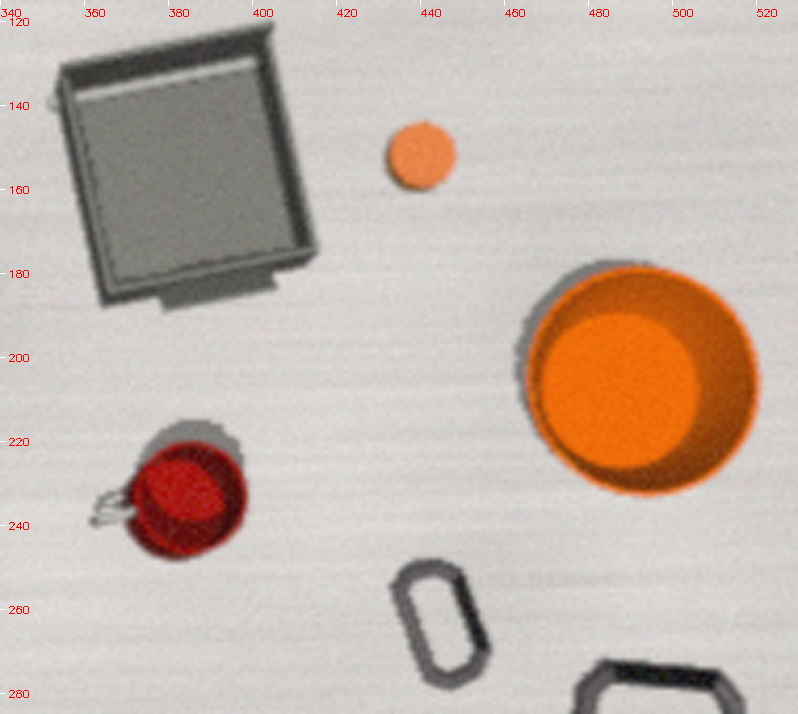

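The crops give me the headlamp centre (202.6,268.8), the whistle chamber (255.7,232.1) with mouthpiece tip (253.3,245.7), the cup rim (385.1,233.7) and the carabiner (444.8,263.6). I still need the tube, plus a check from the side view.

```bash
python3 - <<'E'
from h import *
t=pickle.load(open('top.pkl','rb'));s=pickle.load(open('side.pkl','rb'))
a=lambda X,Y:(120+X/4.2,120+Y/4.2)
b=lambda X,Y:(340+X/4.2,115+Y/4.2)
P=lambda n,l,z:print(n,ray(t,l,z)[:,:2].round(1).tolist())
P('headlamp edges L R top',[a(312,625),a(388,625),a(350,562),a(358,688)],20)
P('lens',[a(341,630)],34);P('switch',[a(341,592)],34)
P('lamp lug corners z?',[a(325,562),a(380,562),a(328,688),a(384,688)],17)
P('whistle ch,mouth',[a(570,471),a(552,526),a(568,531),a(580,495)],18)
P('cup rim',[b(189.5,498.5)],75);P('handle',[b(97,510)],50)
P('carab c, ends',[b(440,624),b(428,562),b(455,688)],5)
P('carab sides',[b(393,590),b(425,675),b(465,575),b(490,650)],5)
P('bowl rim',[b(642,380)],45);P('bowl floor',[b(620,391)],5)
P('bin front',[b(317,252),b(104,304)],45);P('bin back',[b(62,66),b(270,27)],60)
P('tube',[(319,213)],110)
c=t['color'];c=cv2.resize(c[195:245,300:350],None,fx=6,fy=6,interpolation=cv2.INTER_CUBIC)
d=s['color'];A=cv2.resize(d[180:310,300:400],None,fx=4.5,fy=4.5,interpolation=cv2.INTER_CUBIC)
o=np.zeros((585,760,3),np.uint8);o[:300,:300]=c;o[:,305:755]=A;cv2.imwrite('pics/c3.png',o)
E
```

```text
headlamp edges L R top [[346.4, 325.0], [345.5, 279.4], [383.8, 302.3], [308.1, 297.3]]
lens [[342.8, 303.9]]
switch [[365.4, 304.0]]
lamp lug corners z? [[384.3, 318.1], [383.6, 284.9], [308.5, 316.0], [307.8, 282.4]]
whistle ch,mouth [[436.6, 169.6], [403.3, 180.8], [400.1, 171.1], [421.8, 163.7]]
cup rim [[421.2, -152.0]]
handle [[417.6, -100.9]]
carab c, ends [[347.3, -312.9], [385.3, -307.3], [308.2, -320.4]]
carab sides [[368.6, -285.1], [316.5, -302.4], [376.9, -329.6], [330.9, -342.7]]
bowl rim [[489.4, -428.5]]
bowl floor [[488.7, -430.2]]
bin front [[570.8, -237.7], [541.7, -109.0]]
bin back [[683.1, -86.3], [704.5, -211.3]]
tube [[470.2, 7.5]]
```

View pics/c3.png

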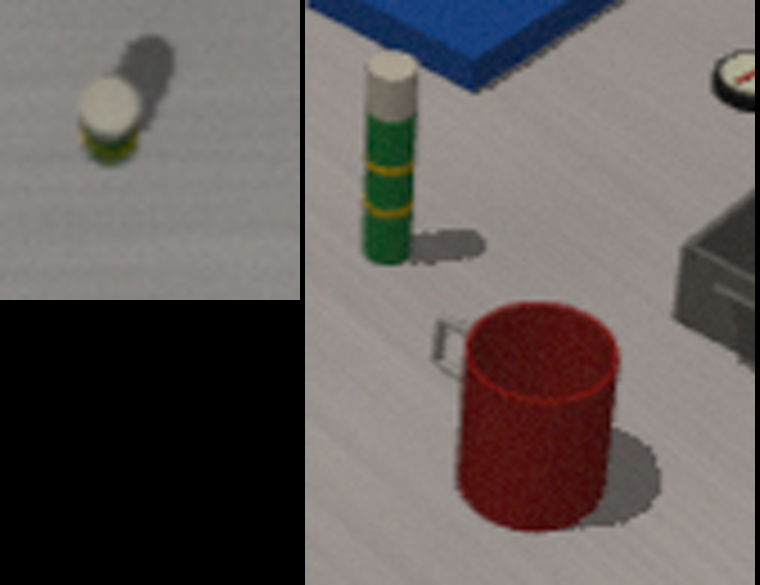

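Tube cap top is at top (318.3,212.3) and side (319.3,194.4). The side cup rim centre is (352.7,258.3).

```bash
cat >> h.py <<'E'
def plan(start,yaw0,tgt,yaw1,n=8):
    "constant tool-frame row (shift mm, turn in 5deg units) leading start->tgt in n rows, tool down"
    dy=(yaw1-yaw0+180)%360-180; M=np.zeros((3,3))
    for i in range(n):
        a=np.radians(yaw0+dy*i/n);c,s=np.cos(a),np.sin(a)
        M+=np.array([[c,s,0],[s,-c,0],[0,0,-1]])
    v=np.linalg.solve(M,np.array(tgt)-start)
    print('rows',n,'shift',v.round(2),'norm',round(float(np.linalg.norm(v)),1),'turnz',round(-dy/n/5,3))
E
python3 - <<'E'
from h import *
t=pickle.load(open('top.pkl','rb'));s=pickle.load(open('side.pkl','rb'))
def tri(ut,us):
    A=[];B=[]
    for p,u in((t,ut),(s,us)):
        n=cv2.undistortPoints(np.array(u,float).reshape(1,1,2),p['mtx'],p['dist'])[0,0]
        d=p['T'][:3,:3]@[*n,1];d/=np.linalg.norm(d);Q=np.eye(3)-np.outer(d,d);A.append(Q);B.append(Q@p['T'][:3,3])
    return np.linalg.lstsq(np.vstack(A),np.hstack(B),rcond=None)[0].round(1)
print('tube',tri((318.3,212.3),(319.3,194.4)),ray(t,[(318.3,212.3)],110),ray(s,[(319.3,194.4)],110))
print('cup',tri((385.1,233.7),(352.7,258.3)),ray(s,[(352.7,258.3)],75))
plan([209.3,561.7,230.2],159.56,[346,301,120],181.7)
plan([346,301,120],181.7,[346,301,8],181.7)
E
```

```text
tube [472.9   8.5 109.1] [[471.85511267   9.12450816 110.        ]] [[473.04269082   7.04926806 110.        ]]
cup [ 423.1 -153.6   72.9] [[ 423.48946606 -156.34909079   75.        ]]
rows 8 shift [-23.01 -29.    13.77] norm 39.5 turnz -0.553
rows 8 shift [-0.  0. 14.] norm 14.0 turnz -0.0
```

Call:
{"api": "apply_moves", "payload": {"steps": [[1,-23,-29,13.8,0,0,-0.553],[1,-23,-29,13.8,0,0,-0.553],[1,-23,-29,13.8,0,0,-0.553],[1,-23,-29,13.8,0,0,-0.553],[1,-23,-29,13.8,0,0,-0.553],[1,-23,-29,13.8,0,0,-0.553],[1,-23,-29,13.8,0,0,-0.553],[1,-23,-29,13.8,0,0,-0.553]], "squeeze": 30}}

```text
time: 0.9
tool_pos: [346.3, 300.0, 120.1]
tcp_rot: [-180.0, -0.0, -178.2]
ft_force: [0.2, 0.8, -0.5]
finger_gap: 85.3
grip_force: 0.0
```

Call:
{"api": "apply_moves", "payload": {"steps": [[1,0,1,20,0,0,0],[1,0,0,20,0,0,0],[1,0,0,20,0,0,0],[1,0,0,20,0,0,0],[1,0,0,16,0,0,0],[1,0,0,10,0,0,0],[1,0,0,6,0,0,0],[1,0,0,0,0,0,0]]}}

```text
time: 1.7
tool_pos: [345.6, 302.2, 8.3]
tcp_rot: [-180.0, -0.1, -178.3]
ft_force: [-0.2, -0.1, -0.0]
finger_gap: 85.5
grip_force: 0.0
```

Call:
{"api": "apply_moves", "payload": {"steps": [[-1,0,0,0,0,0,0],[-1,0,0,0,0,0,0],[-1,0,0,0,0,0,0],[-1,0,0,0,0,0,0],[-1,0,0,0,0,0,0],[-1,0,0,0,0,0,0],[-1,0,0,0,0,0,0],[-1,0,0,0,0,0,0]]}}

```text
time: 2.5
tool_pos: [346.8, 303.1, 9.8]
tcp_rot: [179.9, 0.1, -178.3]
ft_force: [-1.1, -0.2, 6.6]
finger_gap: 41.2
grip_force: 31.6
```

Call:
{"api": "apply_moves", "payload": {"steps": [[-1,0,0,-10,0,0,0],[-1,0,0,-25,0,0,0],[-1,0,0,-40,0,0,0],[-1,0,0,-40,0,0,0],[-1,0,0,-40,0,0,0],[-1,-20,-33,0,0,0,0],[-1,-22,-38,0,0,0,0],[-1,-22,-38,0,0,0,0]]}}

```text
time: 3.3
tool_pos: [413.8, 194.5, 165.1]
tcp_rot: [180.0, 0.1, -178.2]
ft_force: [0.5, 0.9, -0.9]
finger_gap: 41.6
grip_force: 30.8
```

```bash
python3 - <<'E'
from h import *
from bench import r
s=r.sense();print(s['tool_pos'],s['finger_gap'])
plan(s['tool_pos'],s['tcp_rot'][2],[623,-161,160],s['tcp_rot'][2],10)
E
```

```text
[413.7984466  194.54820037 165.05224476] 41.615890924111575
rows 10 shift [-19.81 -36.19   0.51] norm 41.3 turnz -0.0
```

Call:
{"api": "apply_moves", "payload": {"steps": [[-1,-20,-36.5,0,0,0,0],[-1,-20,-36.5,0,0,0,0],[-1,-20,-36.5,0,0,0,0],[-1,-20,-36.5,0,0,0,0],[-1,-20,-36.5,0,0,0,0],[-1,-20,-36.5,0,0,0,0],[-1,-20,-36.5,0,0,0,0],[-1,-20,-36.5,0,0,0,0]]}}

```text
time: 4.1
tool_pos: [582.1, -93.4, 164.3]
tcp_rot: [180.0, -0.0, -178.3]
ft_force: [0.5, 0.9, -0.3]
finger_gap: 41.5
grip_force: 30.8
```

Call:
{"api": "apply_moves", "payload": {"steps": [[-1,-20,-35,0,0,0,0],[-1,-18,-35,0,0,0,0],[-1,0,0,0,0,0,-0.8],[-1,0,0,0,0,0,-0.8],[-1,0,0,25,0,0,0],[-1,0,0,25,0,0,0],[-1,0,0,25,0,0,0],[-1,0,0,0,0,0,0]]}}

```text
time: 4.9
tool_pos: [618.5, -159.5, 84.5]
tcp_rot: [179.8, -0.4, -170.3]
ft_force: [-1.3, 0.2, -0.8]
finger_gap: 41.5
grip_force: 30.8
```

Call:
{"api": "apply_moves", "payload": {"steps": [[-1,-4,0,15,0,0,0],[-1,0,0,15,0,0,0],[-1,0,0,15,0,0,0],[-1,0,0,12,0,0,0],[-1,0,0,8,0,0,0],[-1,0,0,3,0,0,0],[-1,0,0,2,0,0,0],[-1,0,0,0,0,0,0]]}}

```text
time: 5.7
tool_pos: [626.0, -160.0, 19.2]
tcp_rot: [-180.0, 0.0, -170.3]
ft_force: [0.2, 0.1, -0.6]
finger_gap: 41.5
grip_force: 30.9
```

Call:
{"api": "apply_moves", "payload": {"steps": [[-1,0,0,1,0,0,0],[-1,0,0,1,0,0,0],[-1,0,0,1,0,0,0],[-1,0,0,1,0,0,0],[-1,0,0,0,0,0,0],[-0.2,0,0,0,0,0,0],[0.35,0,0,0,0,0,0],[0.35,0,0,0,0,0,0]]}}

```text
time: 6.5
tool_pos: [625.9, -160.0, 15.1]
tcp_rot: [-180.0, 0.0, -170.3]
ft_force: [-0.2, -0.1, -0.4]
finger_gap: 57.6
grip_force: 0.0
```

Call:
{"api": "apply_moves", "payload": {"steps": [[0.35,0,0,0,0,0,0],[0.35,0,0,-10,0,0,0],[0.35,0,0,-30,0,0,0],[0.35,0,0,-40,0,0,0],[0.35,0,0,-40,0,0,0],[0.35,0,0,-40,0,0,0],[0.35,0,0,0,0,0,0],[0.35,0,0,0,0,0,0]]}}

```text
time: 7.3
tool_pos: [626.9, -160.3, 177.7]
tcp_rot: [-179.9, 0.2, -170.3]
ft_force: [0.2, 0.7, -0.2]
finger_gap: 57.8
grip_force: 0.0
```

```bash
python3 - <<'E'
from h import *
from bench import r
s=r.sense();y=s['tcp_rot'][2];print(s['tool_pos'],y,s['finger_gap'])
plan(s['tool_pos'],y,[436.6,169.6,130],160,10)
E
```

```text
[ 626.9037417  -160.33029143  177.67403032] -170.32020156940746 57.836992703276366
rows 10 shift [21.34 32.06  4.77] norm 38.8 turnz 0.594
```

Call:
{"api": "apply_moves", "payload": {"steps": [[0.35,21.3,32,4.8,0,0,0.594],[0.35,21.3,32,4.8,0,0,0.594],[0.35,21.3,32,4.8,0,0,0.594],[0.35,21.3,32,4.8,0,0,0.594],[0.35,21.3,32,4.8,0,0,0.594],[0.35,21.3,32,4.8,0,0,0.594],[0.35,21.3,32,4.8,0,0,0.594],[0.35,21.3,32,4.8,0,0,0.594]]}}

```text
time: 8.1
tool_pos: [457.5, 97.3, 134.7]
tcp_rot: [-179.9, -0.1, 165.8]
ft_force: [0.1, 0.5, -0.0]
finger_gap: 58.2
grip_force: 0.0
```

Call:
{"api": "apply_moves", "payload": {"steps": [[0.35,21.3,32,4.8,0,0,0.594],[0.35,21.3,32,4.8,0,0,0.594],[0.2,0,0,20,0,0,0],[0.2,0,0,20,0,0,0],[0.2,0,0,20,0,0,0],[0.2,0,0,20,0,0,0],[0.2,0,0,0,0,0,0],[0.2,0,0,0,0,0,0]]}}

```text
time: 8.9
tool_pos: [434.6, 169.1, 46.0]
tcp_rot: [-179.9, -0.1, 160.0]
ft_force: [0.4, 0.3, 0.4]
finger_gap: 50.8
grip_force: 0.0
```

```bash
python3 - <<'E'
from h import *
from bench import r
s=r.sense();y=s['tcp_rot'][2];print(s['tool_pos'],y,s['finger_gap'])
plan(s['tool_pos'],y,[436.6,169.6,3],160,1)
p=r.snapshot('top');crop(p,180,110,420,290,3.3,'t1.png')
E
```

```text
[434.63278339 169.0974234   46.0230125 ] 159.9756291299203 50.78802157032847
rows 1 shift [-1.68  1.15 43.02] norm 43.1 turnz -0.005
```

View pics/t1.png

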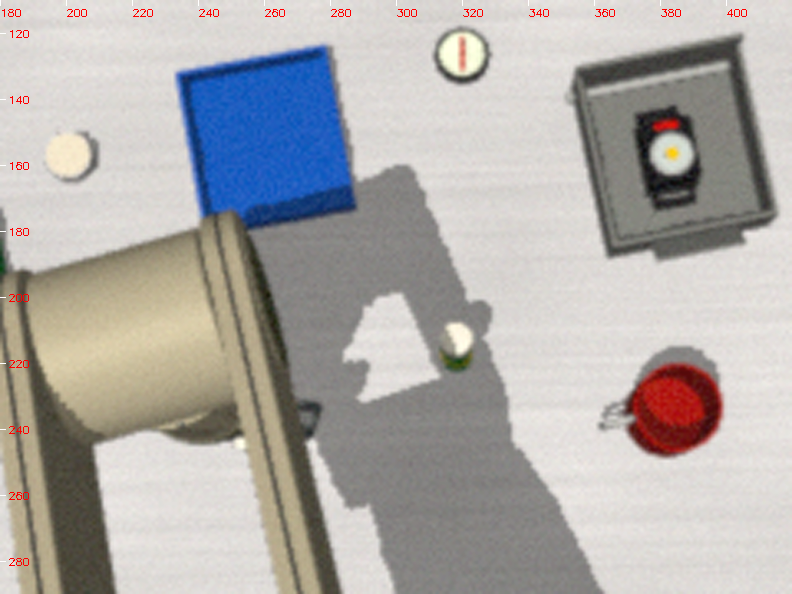

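The headlamp lies centred in the bin with its lens up (crop 668,155). The arm hides the whistle, so I'll go down and grasp it.

Call:
{"api": "apply_moves", "payload": {"steps": [[0.2,-1.7,1.2,12,0,0,0],[0.2,0,0,12,0,0,0],[0.2,0,0,10,0,0,0],[0.2,0,0,6,0,0,0],[0.2,0,0,3,0,0,0],[0.2,0,0,0,0,0,0],[0.2,0,0,0,0,0,0],[-0.2,0,0,0,0,0,0]], "squeeze": 20}}

```text
time: 9.75
tool_pos: [438.3, 170.1, 4.4]
tcp_rot: [180.0, 0.0, 160.0]
ft_force: [0.7, -0.3, -0.0]
finger_gap: 38.2
grip_force: 0.0
```

Call:
{"api": "apply_moves", "payload": {"steps": [[-1,0,0,0,0,0,0],[-1,0,0,0,0,0,0],[-1,0,0,0,0,0,0],[-1,0,0,0,0,0,0],[-1,0,0,0,0,0,0],[-1,0,0,0,0,0,0],[-1,0,0,-2,0,0,0],[-1,0,0,-4,0,0,0]]}}

```text
time: 10.55
tool_pos: [437.4, 169.8, 9.6]
tcp_rot: [-180.0, -0.0, 160.0]
ft_force: [-0.1, 0.1, -0.1]
finger_gap: 22.9
grip_force: 19.7
```

Call:
{"api": "apply_moves", "payload": {"steps": [[-1,0,0,-20,0,0,0],[-1,0,0,-35,0,0,0],[-1,0,0,-35,0,0,0],[-1,1.7,43,0,0,0,0],[-1,1.7,43,0,0,0,0],[-1,1.7,43,0,0,0,0],[-1,1.7,43,0,0,0,0],[-1,1.7,43,0,0,0,0]]}}

```text
time: 11.35
tool_pos: [503.7, 376.6, 99.8]
tcp_rot: [-180.0, -0.0, 160.0]
ft_force: [0.6, -0.5, 0.2]
finger_gap: 22.7
grip_force: 19.8
```

```bash
python3 - <<'E'
from h import *
from bench import r
s=r.sense();y=s['tcp_rot'][2];print(s['tool_pos'],y,s['finger_gap'])
plan(s['tool_pos'],y,[516,415,30],160,4)
E
```

```text
[503.67942928 376.57409296  99.8426905 ] 159.97932684158502 22.73844525304762
rows 4 shift [ 0.39 10.08 17.46] norm 20.2 turnz -0.001
```

Call:
{"api": "apply_moves", "payload": {"steps": [[-1,0,15,0,0,0,0],[-1,0,15,10,0,0,0],[-1,0,5,20,0,0,0],[-1,0,0,20,0,0,0],[-1,0,0,20,0,0,0],[-1,0,0,10,0,0,0],[-1,0,0,6,0,0,0],[-1,0,0,3,0,0,0]]}}

```text
time: 12.15
tool_pos: [515.5, 407.7, 10.8]
tcp_rot: [-180.0, -0.0, 160.0]
ft_force: [0.2, 0.9, 0.0]
finger_gap: 22.4
grip_force: 19.8
```

Call:
{"api": "apply_moves", "payload": {"steps": [[-1,0,0,1,0,0,0],[-1,0,0,1,0,0,0],[-1,0,0,0,0,0,0],[-1,0,0,0,0,0,0],[-1,0,0,0,0,0,0],[-1,0,0,0,0,0,0],[-1,0,0,0,0,0,0],[-1,0,0,0,0,0,0]]}}

```text
time: 12.95
tool_pos: [515.5, 407.8, 8.9]
tcp_rot: [180.0, 0.0, 160.0]
ft_force: [0.1, 1.2, -0.2]
finger_gap: 23.3
grip_force: 19.8
```

Call:
{"api": "apply_moves", "payload": {"steps": [[-0.3,0,0,0,0,0,0],[0,0,0,0,0,0,0],[0.1,0,0,0,0,0,0],[0.1,0,0,0,0,0,0],[0.1,0,0,-10,0,0,0],[0.1,0,0,-40,0,0,0],[0.5,0,0,-40,0,0,0],[1,0,0,-40,0,0,0]]}}

```text
time: 13.75
tool_pos: [515.3, 407.7, 141.0]
tcp_rot: [180.0, 0.0, 160.0]
ft_force: [1.1, 1.0, 0.1]
finger_gap: 74.1
grip_force: 0.0
```

```bash
python3 - <<'E'
from h import *
from bench import r
s=r.sense();y=s['tcp_rot'][2];print(s['tool_pos'],y,s['finger_gap'])
plan(s['tool_pos'],y,[422.3,-153.5,200],94,14)
E
```

```text
[515.3054975  407.67638094 140.98687994] 159.97604280483048 74.08406607280511
rows 14 shift [-28.32 -32.3   -4.22] norm 43.2 turnz 0.943
```

Call:
{"api": "apply_moves", "payload": {"steps": [[1,-28.3,-32.3,-8,0,0,0.943],[1,-28.3,-32.3,-8,0,0,0.943],[1,-28.3,-32.3,-8,0,0,0.943],[1,-28.3,-32.3,-8,0,0,0.943],[1,-28.3,-32.3,-8,0,0,0.943],[1,-28.3,-32.3,-8,0,0,0.943],[1,-28.3,-32.3,-8,0,0,0.943],[1,-28.3,-32.3,-8,0,0,0.943]]}}

```text
time: 14.55
tool_pos: [543.1, 69.7, 204.2]
tcp_rot: [179.9, 0.0, 122.1]
ft_force: [-0.2, -0.0, 0.8]
finger_gap: 85.6
grip_force: 0.0
```

```bash
python3 - <<'E'
from h import *
from bench import r
s=r.sense();y=s['tcp_rot'][2];print(s['tool_pos'],y,s['finger_gap'])
plan(s['tool_pos'],y,[422.3,-153.5,170],94,7)
p=r.snapshot('top');crop(p,120,110,380,290,3,'t2.png')
E
```

```text
[543.0718499   69.67331078 204.2468059 ] 122.0532497266746 85.60732414379754
rows 7 shift [-24.28 -27.4    4.89] norm 36.9 turnz 0.802
```

View pics/t2.png

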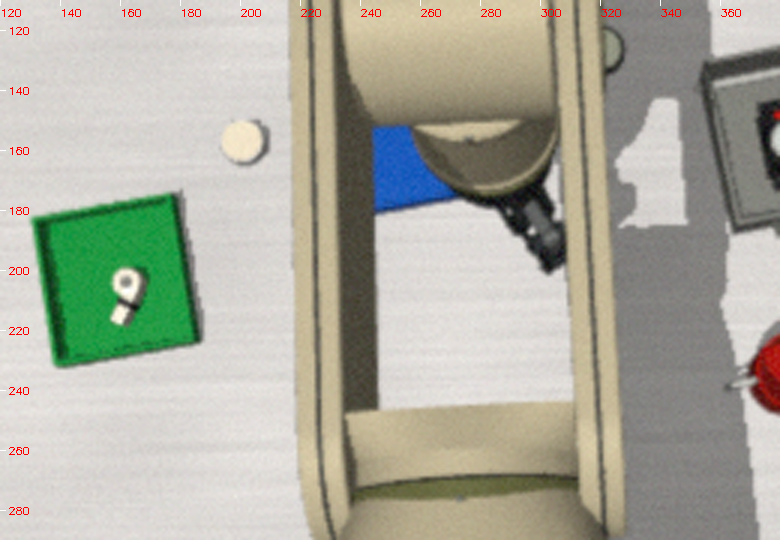

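The whistle lies on its side in the green tray (crop 126,295). Next is the cup.

Call:
{"api": "apply_moves", "payload": {"steps": [[1,-24,-27,2,0,0,0.8],[1,-24,-27,2,0,0,0.8],[1,-24,-27,2,0,0,0.8],[1,-24,-27,2,0,0,0.8],[1,-24,-27,2,0,0,0.8],[1,-24,-27,2,0,0,0.8],[1,-20,-22,2,0,0,0.8],[1,0,0,0,0,0,0]]}}

```text
time: 15.4
tool_pos: [427.8, -147.1, 189.4]
tcp_rot: [-180.0, 0.1, 93.9]
ft_force: [0.9, -0.3, 0.0]
finger_gap: 85.3
grip_force: 0.0
```

```bash
python3 - <<'E'
from h import *
from bench import r
s=r.sense();y=s['tcp_rot'][2];print(s['tool_pos'],y,s['finger_gap'])
plan(s['tool_pos'],y,[422.3,-153.5,100],94,1)
E
```

```text
[ 427.78329257 -147.05283926  189.42297638] 93.94589650171113 85.25562029096211
rows 1 shift [-6.05 -5.91 89.42] norm 89.8 turnz -0.011
```

Call:
{"api": "apply_moves", "payload": {"steps": [[1,-6,-6,0,0,0,0],[1,0,0,25,0,0,0],[1,0,0,25,0,0,0],[1,0,0,25,0,0,0],[1,0,0,10,0,0,0],[1,0,0,5,0,0,0],[1,0,0,0,0,0,0],[1,0,0,0,0,0,0]]}}

```text
time: 16.2
tool_pos: [424.9, -151.5, 100.2]
tcp_rot: [179.9, 0.1, 94.3]
ft_force: [-0.7, -0.0, 0.6]
finger_gap: 85.6
grip_force: 0.0
```

Call:
{"api": "apply_moves", "payload": {"steps": [[1,-2,-2,0,0,0,0],[1,0,0,10,0,0,0],[1,0,0,15,0,0,0],[1,0,0,15,0,0,0],[1,0,0,13,0,0,0],[1,0,0,7,0,0,0],[1,0,0,2,0,0,0],[1,0,0,0,0,0,0]], "squeeze": 25}}

```text
time: 17.0
tool_pos: [422.1, -153.3, 36.8]
tcp_rot: [-180.0, -0.0, 94.3]
ft_force: [-0.3, 0.3, 0.9]
finger_gap: 85.3
grip_force: 0.0
```

Call:
{"api": "apply_moves", "payload": {"steps": [[0.7,0,0,0,0,0,0],[0.6,0,0,0,0,0,0],[0.5,0,0,0,0,0,0],[0.4,0,0,0,0,0,0],[0,0,0,0,0,0,0],[-1,0,0,0,0,0,0],[-1,0,0,0,0,0,0],[-1,0,0,0,0,0,0]]}}

```text
time: 17.8
tool_pos: [423.0, -153.7, 38.0]
tcp_rot: [179.9, 0.1, 94.3]
ft_force: [-0.4, 0.5, 6.5]
finger_gap: 65.0
grip_force: 27.6
```

Call:
{"api": "apply_moves", "payload": {"steps": [[-1,0,0,-10,0,0,0],[-1,0,0,-20,0,0,0],[-1,0,0,-30,0,0,0],[-1,0,0,-30,0,0,0],[-1,0,0,-20,0,0,0],[-1,-15,4,0,0,0,0],[-1,-30,7,0,0,0,0],[-1,-30,7,0,0,0,0]]}}

```text
time: 18.6
tool_pos: [445.7, -227.9, 146.5]
tcp_rot: [-180.0, 0.0, 94.3]
ft_force: [0.5, 1.5, -0.8]
finger_gap: 65.4
grip_force: 28.3
```

```bash
python3 - <<'E'
from h import *
from bench import r
s=r.sense();y=s['tcp_rot'][2];print(s['tool_pos'],y,s['finger_gap'])
plan(s['tool_pos'],y,[489,-429.5,150],y,7)
E
```

```text
[ 445.73065891 -227.86372574  146.4581375 ] 94.31757582699503 65.41323852142024
rows 7 shift [-29.19   4.    -0.51] norm 29.5 turnz -0.0
```

Call:
{"api": "apply_moves", "payload": {"steps": [[-1,-29,4,0,0,0,0],[-1,-29,4,0,0,0,0],[-1,-29,4,0,0,0,0],[-1,-29,4,0,0,0,0],[-1,-29,4,0,0,0,0],[-1,-29,4,0,0,0,0],[-1,-20,3,0,0,0,0],[-1,0,0,0,0,0,0]]}}

```text
time: 19.4
tool_pos: [486.1, -421.0, 145.3]
tcp_rot: [-179.9, -0.0, 94.1]
ft_force: [-0.7, -0.0, -1.5]
finger_gap: 65.0
grip_force: 28.4
```

```bash
python3 - <<'E'
from h import *
from bench import r
s=r.sense();y=s['tcp_rot'][2];print(s['tool_pos'],y,s['finger_gap'])
plan(s['tool_pos'],y,[489,-429.5,60],y,1)
p=r.snapshot('side');crop(p,400,200,600,400,3,'s2.png')
E
```

```text
[ 486.11449262 -420.96037068  145.27796996] 94.13082417784894 64.97497839630657
rows 1 shift [-8.73  2.26 85.28] norm 85.8 turnz -0.0
```

View pics/s2.png

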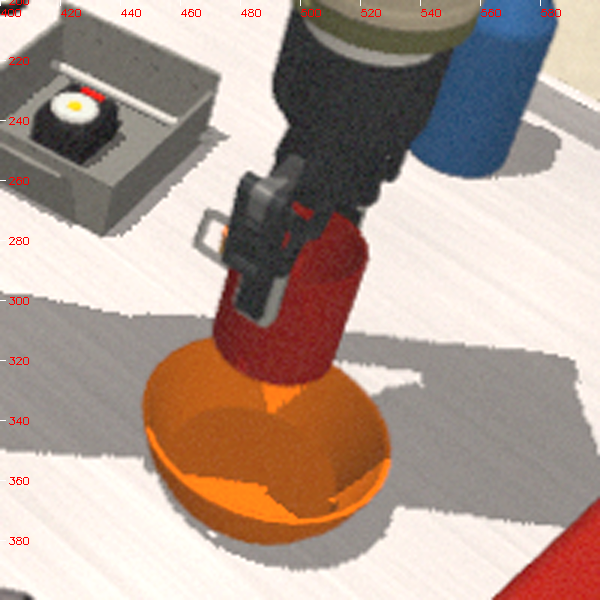

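The cup hangs upright over the bowl. Its base edges are at about (213,330), (285,384) and (330,370) in the crop. I'll compare those with the projected model.

```bash
python3 - <<'E'
from h import *
s=pickle.load(open('side.pkl','rb'))
Ti=np.linalg.inv(s['T'])
def proj(P):
    u,_=cv2.projectPoints(np.array(P,float),cv2.Rodrigues(Ti[:3,:3])[0],Ti[:3,3],s['mtx'],s['dist']);return u[:,0]
th=np.linspace(0,2*np.pi,200)
for off in((0,0),(0,5),(0,-5)):
  for z in (107,182):
    u=(proj(np.c_[486.1+off[0]+33*np.cos(th),-421+off[1]+33*np.sin(th),0*th+z])-[400,200])*3
    print(off,z,'x',u[:,0].min().round(),u[:,0].max().round(),'y',u[:,1].min().round(),u[:,1].max().round())
u=(proj(np.c_[489+70*np.cos(th),-429.5+70*np.sin(th),0*th+45])-[400,200])*3
print('bowl',u.min(0),u.max(0))
E
```

```text
(0, 0) 107 x 209.0 332.0 y 297.0 386.0
(0, 0) 182 x 237.0 368.0 y 197.0 285.0
(0, 5) 107 x 202.0 325.0 y 292.0 381.0
(0, 5) 182 x 230.0 359.0 y 192.0 279.0
(0, -5) 107 x 216.0 340.0 y 302.0 392.0
(0, -5) 182 x 245.0 376.0 y 202.0 290.0
bowl [136.89818774 332.87169154] [388.80044068 523.91936018]
```

Call:
{"api": "apply_moves", "payload": {"steps": [[-1,-8.7,2.3,0,0,0,0],[-1,0,0,20,0,0,0],[-1,0,0,20,0,0,0],[-1,0,0,20,0,0,0],[-1,0,0,15,0,0,0],[-1,0,0,8,0,0,0],[-1,0,0,5,0,0,0],[-1,0,0,2,0,0,0]]}}

```text
time: 20.25
tool_pos: [490.1, -426.8, 56.9]
tcp_rot: [180.0, 0.0, 94.3]
ft_force: [0.6, 1.0, -0.5]
finger_gap: 65.5
grip_force: 28.4
```

Call:
{"api": "apply_moves", "payload": {"steps": [[-1,0,0,2,0,0,0],[-1,0,0,2,0,0,0],[-1,0,0,2,0,0,0],[-1,0,0,1,0,0,0],[-1,0,0,1,0,0,0],[-1,0,0,0,0,0,0],[-1,0,0,0,0,0,0],[-1,0,0,0,0,0,0]]}}

```text
time: 21.05
tool_pos: [490.0, -426.8, 49.0]
tcp_rot: [180.0, 0.0, 94.3]
ft_force: [-0.5, -1.3, -0.5]
finger_gap: 65.2
grip_force: 28.4
```

Call:
{"api": "apply_moves", "payload": {"steps": [[-1,-2,0,0,0,0,0],[-1,0,0,1,0,0,0],[-1,0,0,1,0,0,0],[-1,0,0,1,0,0,0],[-1,0,0,1,0,0,0],[-1,0,0,1,0,0,0],[-1,0,0,0,0,0,0],[-1,0,0,0,0,0,0]]}}

```text
time: 21.85
tool_pos: [490.0, -428.7, 43.8]
tcp_rot: [-180.0, -0.0, 94.3]
ft_force: [-0.4, -0.6, -0.2]
finger_gap: 64.8
grip_force: 28.4
```

Call:
{"api": "apply_moves", "payload": {"steps": [[-1,0,0,0.8,0,0,0],[-1,0,0,0,0,0,0],[-1,0,0,0,0,0,0],[0.7,0,0,0,0,0,0],[1,0,0,0,0,0,0],[1,0,0,0,0,0,0],[1,0,0,0,0,0,0],[1,0,0,0,0,0,0]]}}

```text
time: 22.65
tool_pos: [490.1, -428.8, 43.1]
tcp_rot: [180.0, -0.0, 94.3]
ft_force: [0.8, 0.8, 0.7]
finger_gap: 85.4
grip_force: 0.0
```

Call:
{"api": "apply_moves", "payload": {"steps": [[1,0,0,-10,0,0,0],[1,0,0,-20,0,0,0],[1,0,0,-40,0,0,0],[1,0,0,-40,0,0,0],[1,0,0,-40,0,0,0],[1,0,0,-30,0,0,0],[1,0,0,0,0,0,0],[1,0,0,0,0,0,0]]}}

```text
time: 23.45
tool_pos: [490.6, -429.2, 225.0]
tcp_rot: [179.9, 0.1, 94.3]
ft_force: [0.7, 0.4, -0.7]
finger_gap: 85.3
grip_force: 0.0
```

```bash
python3 - <<'E'
from h import *
from bench import r
s=r.sense();y=s['tcp_rot'][2];print(s['tool_pos'],y,s['finger_gap'])
plan(s['tool_pos'],y,[472.5,8.2,210],y,10)
E
```

```text
[ 490.57358716 -429.2326652   224.9891354 ] 94.25979508816106 85.33160150533091
rows 10 shift [43.76  1.45  1.5 ] norm 43.8 turnz -0.0
```

Call:
{"api": "apply_moves", "payload": {"steps": [[1,44,1.5,1,0,0,0],[1,44,1.5,1,0,0,0],[1,44,1.5,1,0,0,0],[1,44,1.5,1,0,0,0],[1,44,1.5,1,0,0,0],[1,44,1.5,1,0,0,0],[1,44,1.5,1,0,0,0],[1,44,1.5,1,0,0,0]]}}

```text
time: 24.25
tool_pos: [474.4, -74.9, 213.2]
tcp_rot: [-179.8, -0.1, 94.2]
ft_force: [0.7, -0.1, 0.1]
finger_gap: 85.1
grip_force: 0.0
```

Call:
{"api": "apply_moves", "payload": {"steps": [[1,44,1.5,1,0,0,0],[1,42,1.5,1,0,0,0],[1,0,0,20,0,0,0],[1,0,0,20,0,0,0],[1,0,0,10,0,0,0],[1,0,0,0,0,0,0],[1,0,0,0,0,0,0],[1,0,0,0,0,0,0]]}}

```text
time: 25.05
tool_pos: [473.1, 8.7, 164.0]
tcp_rot: [179.9, 0.0, 94.2]
ft_force: [-0.4, 0.8, 0.4]
finger_gap: 85.5
grip_force: 0.0
```

```bash
python3 - <<'E'
from h import *
from bench import r
s=r.sense();y=s['tcp_rot'][2];print(s['tool_pos'],y,s['finger_gap'])
plan(s['tool_pos'],y,[472.5,8.2,75],y,1)
p=r.snapshot('side')
a=cv2.convertScaleAbs(cv2.resize(p['color'][110:260,270:400],None,fx=3,fy=3,interpolation=cv2.INTER_CUBIC),alpha=1.5)
b=cv2.convertScaleAbs(cv2.resize(p['color'][280:400,420:550],None,fx=3,fy=3,interpolation=cv2.INTER_CUBIC),alpha=1.5)
o=np.zeros((450,780,3),np.uint8);o[:,:390]=a;o[:360,390:]=b;cv2.imwrite('pics/s3.png',o)
E
```

```text
[473.0530674    8.74433157 163.99774689] 94.21272834055885 85.45840643426901
rows 1 shift [-0.5  -0.59 89.  ] norm 89.0 turnz -0.0
```

View pics/s3.png

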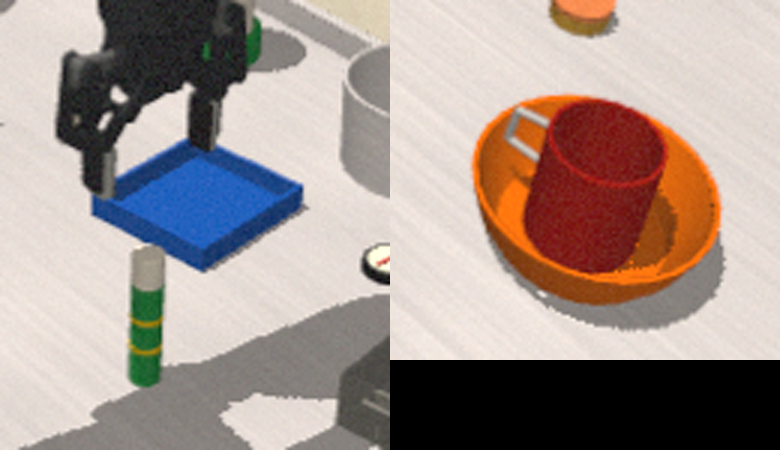

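The cup stands upright in the bowl (crop 605,185), and the open fingers are above the tube. I'll go down and grasp it.

Call:
{"api": "apply_moves", "payload": {"steps": [[1,-0.5,-0.6,10,0,0,0],[1,0,0,20,0,0,0],[1,0,0,20,0,0,0],[1,0,0,20,0,0,0],[1,0,0,12,0,0,0],[1,0,0,7,0,0,0],[0.6,0,0,0,0,0,0],[0.1,0,0,0,0,0,0]], "squeeze": 25}}

```text
time: 25.9
tool_pos: [472.5, 8.5, 74.8]
tcp_rot: [179.9, 0.0, 94.3]
ft_force: [-0.6, -0.3, -0.0]
finger_gap: 58.8
grip_force: 0.0
```

Call:
{"api": "apply_moves", "payload": {"steps": [[-0.1,0,0,0,0,0,0],[-0.2,0,0,0,0,0,0],[-0.3,0,0,0,0,0,0],[-0.35,0,0,0,0,0,0],[-0.4,0,0,0,0,0,0],[-0.5,0,0,0,0,0,0],[-1,0,0,0,0,0,0],[-1,0,0,0,0,0,0]]}}

```text
time: 26.7
tool_pos: [472.0, 8.6, 74.2]
tcp_rot: [180.0, 0.0, 94.3]
ft_force: [-0.7, -0.2, 1.6]
finger_gap: 23.4
grip_force: 24.6
```

Call:
{"api": "apply_moves", "payload": {"steps": [[-1,0,0,-10,0,0,0],[-1,0,0,-20,0,0,0],[-1,0,0,-30,0,0,0],[-1,0,0,-30,0,0,0],[-1,0,0,-30,0,0,0],[-1,0,0,-15,0,0,0],[-1,-15,0,0,0,0,0],[-1,-30,-1.5,0,0,0,0]]}}

```text
time: 27.5
tool_pos: [474.1, -35.5, 209.8]
tcp_rot: [179.9, -0.0, 94.4]
ft_force: [0.1, -0.3, -0.6]
finger_gap: 23.0
grip_force: 24.6
```

Call:
{"api": "apply_moves", "payload": {"steps": [[-1,-40,-1.5,0,0,0,0],[-1,-40,-1.5,0,0,0,0],[-1,-40,-1.5,0,0,0,0],[-1,-40,-1.5,0,0,0,0],[-1,-40,-1.5,0,0,0,0],[-1,-40,-1.5,0,0,0,0],[-1,-40,-1.5,0,0,0,0],[-1,-40,-1.5,0,0,0,0]]}}

```text
time: 28.3
tool_pos: [485.1, -357.9, 208.5]
tcp_rot: [-180.0, -0.0, 94.2]
ft_force: [0.8, -0.1, -0.5]
finger_gap: 23.4
grip_force: 24.6
```

```bash
python3 - <<'E'
from h import *
from bench import r
s=r.sense();y=s['tcp_rot'][2];print(s['tool_pos'],y,s['finger_gap'])
plan(s['tool_pos'],y,[490,-428.8,200],y,1)
E
```

```text
[ 485.107773   -357.89587641  208.46918581] 94.2466805036787 23.43259695778595
rows 1 shift [-71.07  -0.37   8.47] norm 71.6 turnz -0.0
```

Call:
{"api": "apply_moves", "payload": {"steps": [[-1,-35,0,0,0,0,0],[-1,-25,0,0,0,0,0],[-1,-10,0,0,0,0,0],[-1,0,0,10,0,0,0],[-1,0,0,15,0,0,0],[-1,0,0,10,0,0,0],[-1,0,0,0,0,0,0],[-1,0,0,0,0,0,0]]}}

```text
time: 29.1
tool_pos: [490.7, -425.0, 173.4]
tcp_rot: [-180.0, -0.1, 94.3]
ft_force: [0.5, 0.3, -0.4]
finger_gap: 23.5
grip_force: 24.6
```

```bash
python3 - <<'E'
from h import *
from bench import r
s=r.sense();y=s['tcp_rot'][2];print(s['tool_pos'],y,s['finger_gap'])
plan(s['tool_pos'],y,[490,-428.8,83],y,1)
p=r.snapshot('side');crop(p,420,200,570,390,3,'s4.png')
E
```

```text
[ 490.700956   -425.04436699  173.446028  ] 94.31372290491899 23.461571007455017
rows 1 shift [-3.69 -0.98 90.45] norm 90.5 turnz -0.0
```

View pics/s4.png

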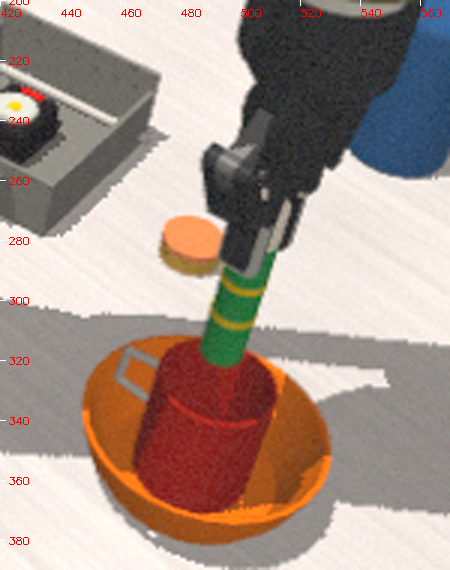

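The tube hangs over the cup mouth. I'll lower it, slowly at the end.

Call:
{"api": "apply_moves", "payload": {"steps": [[-1,-3.7,-1,0,0,0,0],[-1,0,0,15,0,0,0],[-1,0,0,20,0,0,0],[-1,0,0,20,0,0,0],[-1,0,0,12,0,0,0],[-1,0,0,8,0,0,0],[-1,0,0,4,0,0,0],[-1,0,0,0,0,0,0]]}}

```text
time: 29.95
tool_pos: [490.0, -429.9, 94.9]
tcp_rot: [-180.0, -0.0, 94.3]
ft_force: [0.2, -0.2, -0.3]
finger_gap: 23.2
grip_force: 24.6
```

Call:
{"api": "apply_moves", "payload": {"steps": [[-1,0,0,2,0,0,0],[-1,0,0,2,0,0,0],[-1,0,0,1,0,0,0],[-1,0,0,1,0,0,0],[-1,0,0,1,0,0,0],[-1,0,0,1,0,0,0],[-1,0,0,0,0,0,0],[-1,0,0,0,0,0,0]]}}

```text
time: 30.75
tool_pos: [490.1, -429.9, 87.1]
tcp_rot: [-180.0, 0.0, 94.3]
ft_force: [-0.6, -0.5, -0.4]
finger_gap: 23.0
grip_force: 24.6
```

Call:
{"api": "apply_moves", "payload": {"steps": [[-1,0,0,1,0,0,0],[-1,0,0,1,0,0,0],[-1,0,0,1,0,0,0],[-1,0,0,0.8,0,0,0],[-1,0,0,0,0,0,0],[-1,0,0,0,0,0,0],[-1,0,0,0,0,0,0],[-1,0,0,0,0,0,0]]}}

```text
time: 31.55
tool_pos: [490.1, -430.0, 83.4]
tcp_rot: [180.0, 0.0, 94.3]
ft_force: [0.3, -0.3, -0.6]
finger_gap: 23.1
grip_force: 24.6
```

Call:
{"api": "apply_moves", "payload": {"steps": [[-1,0,0,0.6,0,0,0],[-1,0,0,0,0,0,0],[-1,0,0,0,0,0,0],[-0.3,0,0,0,0,0,0],[0.1,0,0,0,0,0,0],[0.5,0,0,0,0,0,0],[0.5,0,0,0,0,0,0],[0.5,0,0,0,0,0,0]]}}

```text
time: 32.35
tool_pos: [490.1, -430.0, 82.7]
tcp_rot: [180.0, 0.0, 94.3]
ft_force: [0.3, 0.3, 0.6]
finger_gap: 64.1
grip_force: 0.0
```

Call:
{"api": "apply_moves", "payload": {"steps": [[0.5,0,0,-10,0,0,0],[0.5,0,0,-20,0,0,0],[0.5,0,0,-40,0,0,0],[0.5,0,0,-40,0,0,0],[0.5,0,0,-20,0,0,0],[0.5,0,0,0,0,0,0],[0.5,0,0,0,0,0,0],[0.5,0,0,0,0,0,0]]}}

```text
time: 33.15
tool_pos: [489.4, -429.3, 210.9]
tcp_rot: [-179.9, -0.1, 94.3]
ft_force: [0.7, 0.3, -0.1]
finger_gap: 64.0
grip_force: 0.0
```

```bash
python3 - <<'E'
from h import *
from bench import r
s=r.sense();y=s['tcp_rot'][2];print(s['tool_pos'],y,s['finger_gap'])
plan(s['tool_pos'],y,[347.3,-312.9,100],17,16)
p=r.snapshot('side')
o=np.hstack([cv2.convertScaleAbs(cv2.resize(p['color'][y:y+130,x:x+130],None,fx=3,fy=3,interpolation=cv2.INTER_CUBIC),alpha=1.5) for x,y in((420,260),(310,300))]);cv2.imwrite('pics/s5.png',o)
E
```

```text
[ 489.40195    -429.29858433  210.90623067] 94.25632243881736 63.96252939544243
rows 16 shift [  1.59 -12.29   6.93] norm 14.2 turnz 0.966
```

View pics/s5.png

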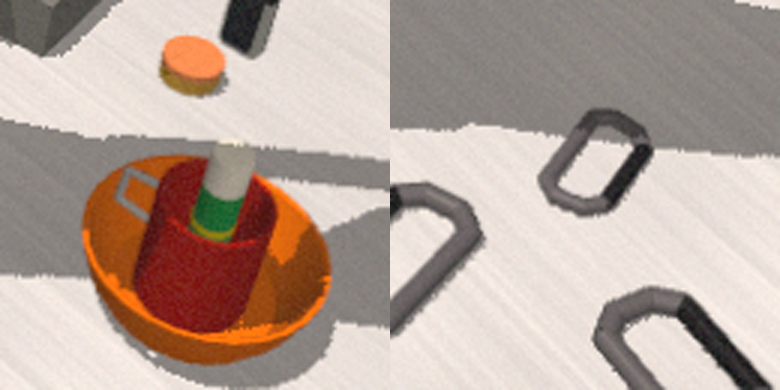

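The tube stands upright in the cup (crop 228,190). The carabiner's centre in the side view is about (379,354.3). I'll move there.

Call:
{"api": "apply_moves", "payload": {"steps": [[0.5,1.6,-12.3,0,0,0,0.966],[0.5,1.6,-12.3,0,0,0,0.966],[0.5,1.6,-12.3,0,0,0,0.966],[0.5,1.6,-12.3,0,0,0,0.966],[0.5,1.6,-12.3,0,0,0,0.966],[0.5,1.6,-12.3,0,0,0,0.966],[0.5,1.6,-12.3,0,0,0,0.966],[0.5,1.6,-12.3,0,0,0,0.966]]}}

```text
time: 34.0
tool_pos: [397.5, -395.7, 210.9]
tcp_rot: [-179.8, -0.0, 55.4]
ft_force: [0.1, 0.1, 0.3]
finger_gap: 64.2
grip_force: 0.0
```

Call:
{"api": "apply_moves", "payload": {"steps": [[0.5,1.6,-12.3,14,0,0,0.966],[0.5,1.6,-12.3,14,0,0,0.966],[0.5,1.6,-12.3,14,0,0,0.966],[0.5,1.6,-12.3,14,0,0,0.966],[0.5,1.6,-12.3,14,0,0,0.966],[0.5,1.6,-12.3,14,0,0,0.966],[0.5,1.6,-12.3,14,0,0,0.966],[0.5,1.6,-12.3,14,0,0,0.966]]}}

```text
time: 34.8
tool_pos: [346.9, -312.0, 98.6]
tcp_rot: [-179.9, 0.1, 16.8]
ft_force: [0.0, -0.3, -0.7]
finger_gap: 63.7
grip_force: 0.0
```

```bash
python3 - <<'E'
from h import *
from bench import r
s=r.sense();y=s['tcp_rot'][2];print(s['tool_pos'],y,s['finger_gap'])
q=pickle.load(open('side.pkl','rb'));f=lambda X,Y:(310+(X-390)/3,300+Y/3)
print(ray(q,[f(597,163),f(540,180),f(580,125),f(608,207),f(652,150)],5).round(1).tolist())
plan(s['tool_pos'],y,[347.3,-312.9,40],17,1)
E
```

```text
[ 346.8630853  -311.99371602   98.6213866 ] 16.763062528100047 63.68543854999968
[[349.1, -316.2, 5.0], [314.6, -305.3, 5.0], [360.8, -289.3, 5.0], [332.2, -342.9, 5.0], [381.2, -328.8, 5.0]]
rows 1 shift [ 0.16  0.99 58.62] norm 58.6 turnz -0.047
```

Call:
{"api": "apply_moves", "payload": {"steps": [[0.7,0.5,2,15,0,0,0],[0.7,0,0,25,0,0,0],[0.7,0,0,25,0,0,0],[0.7,0,0,20,0,0,0],[0.7,0,0,8,0,0,0],[0.7,0,0,4,0,0,0],[0.7,0,0,2,0,0,0],[0.7,0,0,0,0,0,0]], "squeeze": 25}}

```text
time: 35.6
tool_pos: [349.4, -315.5, 2.2]
tcp_rot: [180.0, -0.0, 17.0]
ft_force: [0.3, 0.3, -0.6]
finger_gap: 72.9
grip_force: 0.0
```

Call:
{"api": "apply_moves", "payload": {"steps": [[0.5,0,0,0,0,0,0],[0.3,0,0,0,0,0,0],[0.1,0,0,0,0,0,0],[0,0,0,0,0,0,0],[-0.2,0,0,0,0,0,0],[-0.5,0,0,0,0,0,0],[-1,0,0,0,0,0,0],[-1,0,0,0,0,0,0]]}}

```text
time: 36.4
tool_pos: [349.4, -315.4, 2.5]
tcp_rot: [180.0, -0.0, 17.0]
ft_force: [-1.3, 1.9, 6.2]
finger_gap: 44.5
grip_force: 24.6
```

Call:
{"api": "apply_moves", "payload": {"steps": [[-1,0,0,-2,0,0,0],[-1,0,0,-4,0,0,0],[-1,0,0,-8,0,0,0],[-1,0,0,-20,0,0,0],[-1,0,0,-30,0,0,0],[-1,0,0,-40,0,0,0],[-1,0,0,-40,0,0,0],[-1,0,0,0,0,0,0]]}}

```text
time: 37.2
tool_pos: [351.9, -318.2, 153.1]
tcp_rot: [179.4, -0.3, 17.0]
ft_force: [0.3, -1.0, -0.2]
finger_gap: 44.2
grip_force: 25.7
```

```bash
python3 - <<'E'
from h import *
from bench import r
s=r.sense();y=s['tcp_rot'][2];print(s['tool_pos'],y,s['finger_gap'])
plan(s['tool_pos'],y,[644,156,165],y,13)
p=r.snapshot('side');crop(p,280,220,450,400,3,'s6.png')
E
```

```text
[ 351.85137792 -318.2086687   153.0571653 ] 16.983026257436645 44.176360078633614
rows 13 shift [ 32.15 -28.32  -0.92] norm 42.9 turnz -0.0
```

View pics/s6.png

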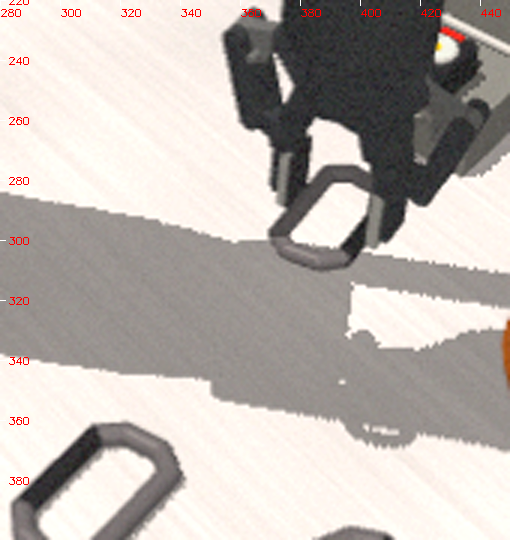

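The carabiner is held level between the fingers (crop 325,220). Next is the blue tray.

Call:
{"api": "apply_moves", "payload": {"steps": [[-1,20,-18,0,0,0,0],[-1,32,-28,0,0,0,0],[-1,32,-28,0,0,0,0],[-1,32,-28,0,0,0,0],[-1,32,-28,0,0,0,0],[-1,32,-28,0,0,0,0],[-1,32,-28,0,0,0,0],[-1,32,-28,0,0,0,0]]}}

```text
time: 38.05
tool_pos: [519.7, -37.3, 144.4]
tcp_rot: [-180.0, 0.1, 17.0]
ft_force: [0.7, -1.1, -0.7]
finger_gap: 44.2
grip_force: 25.7
```

Call:
{"api": "apply_moves", "payload": {"steps": [[-1,32,-28,0,0,0,0],[-1,32,-28,0,0,0,0],[-1,32,-28,0,0,0,0],[-1,32,-28,0,0,0,0],[-1,32,-28,0,0,0,0],[-1,15,-14,0,0,0,0],[-1,0,0,0,0,0,0],[-1,0,0,0,0,0,0]]}}

```text
time: 38.85
tool_pos: [641.3, 159.2, 144.0]
tcp_rot: [-180.0, 0.2, 17.0]
ft_force: [-0.1, -0.6, -0.3]
finger_gap: 44.2
grip_force: 25.7
```

```bash
python3 - <<'E'
from h import *
from bench import r
s=r.sense();y=s['tcp_rot'][2];print(s['tool_pos'],y,s['finger_gap'])
plan(s['tool_pos'],y,[644,156,7],y,1)
E
```

```text
[641.33488687 159.20147504 143.9863348 ] 17.032197287111718 44.17836335608807
rows 1 shift [  1.61   3.84 136.99] norm 137.0 turnz -0.0
```

Call:
{"api": "apply_moves", "payload": {"steps": [[-1,1.5,4,20,0,0,0],[-1,0,0,30,0,0,0],[-1,0,0,30,0,0,0],[-1,0,0,25,0,0,0],[-1,0,0,15,0,0,0],[-1,0,0,7,0,0,0],[-1,0,0,0,0,0,0],[-1,0,0,0,0,0,0]]}}

```text
time: 39.65
tool_pos: [645.9, 155.7, 20.2]
tcp_rot: [180.0, -0.1, 17.0]
ft_force: [0.4, -0.4, -0.0]
finger_gap: 44.3
grip_force: 25.7
```

Call:
{"api": "apply_moves", "payload": {"steps": [[-1,0,0,2,0,0,0],[-1,0,0,2,0,0,0],[-1,0,0,2,0,0,0],[-1,0,0,1,0,0,0],[-1,0,0,1,0,0,0],[-1,0,0,0,0,0,0],[-1,0,0,0,0,0,0],[-1,0,0,0,0,0,0]]}}

```text
time: 40.45
tool_pos: [645.0, 155.8, 10.7]
tcp_rot: [180.0, -0.0, 17.0]
ft_force: [0.4, -0.7, -0.5]
finger_gap: 44.7
grip_force: 25.7
```

Call:
{"api": "apply_moves", "payload": {"steps": [[-1,0,0,1,0,0,0],[-1,0,0,1,0,0,0],[-1,0,0,1,0,0,0],[-1,0,0,0.5,0,0,0],[-1,0,0,0,0,0,0],[-1,0,0,0,0,0,0],[-1,0,0,0,0,0,0],[-1,0,0,0,0,0,0]]}}

```text
time: 41.25
tool_pos: [645.0, 155.8, 7.2]
tcp_rot: [-180.0, -0.0, 17.0]
ft_force: [-0.2, -0.2, 0.3]
finger_gap: 44.4
grip_force: 25.7
```

Call:
{"api": "apply_moves", "payload": {"steps": [[0.2,0,0,0,0,0,0],[0.4,0,0,0,0,0,0],[0.4,0,0,0,0,0,0],[0.4,0,0,0,0,0,0],[0.4,0,0,-20,0,0,0],[0.4,0,0,-40,0,0,0],[0.4,0,0,-50,0,0,0],[0.4,0,0,-50,0,0,0]]}}

```text
time: 42.05
tool_pos: [644.2, 155.7, 168.2]
tcp_rot: [-180.0, 0.1, 17.0]
ft_force: [0.6, 0.5, 0.1]
finger_gap: 59.8
grip_force: 0.0
```

Call:
{"api": "apply_moves", "payload": {"steps": [[0.4,-40,-25,-5,0,0,0],[0.4,-40,-25,-5,0,0,0],[0.4,-40,-25,-5,0,0,0],[0.4,-40,-25,-5,0,0,0],[0.4,-40,-25,0,0,0,0],[0.4,-20,-10,0,0,0,0],[0.4,0,0,0,0,0,0],[0.4,0,0,0,0,0,0]]}}

```text
time: 42.85
tool_pos: [395.3, 220.9, 187.7]
tcp_rot: [180.0, -0.1, 17.0]
ft_force: [0.6, 0.0, -0.6]
finger_gap: 59.7
grip_force: 0.0
```

```bash
python3 - <<'E'
from h import *
from bench import r
p=r.snapshot('top');crop(p,125,110,525,300,2,'t9.png')
q=r.snapshot('side');crop(q,190,120,530,390,2.3,'s9.png')
E
```

```text
(no output)
```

View pics/t9.png

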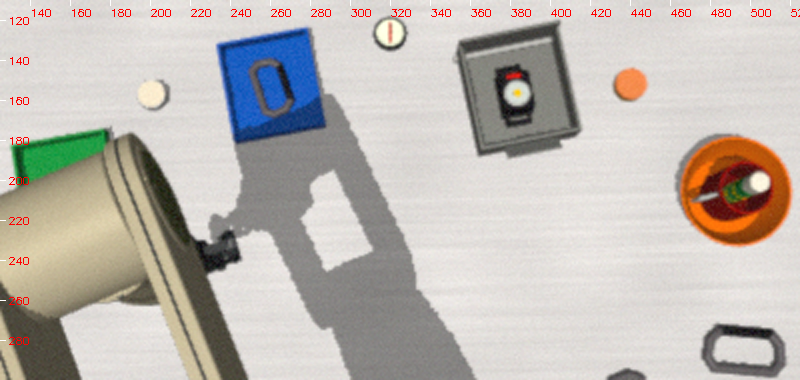

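View pics/s9.png

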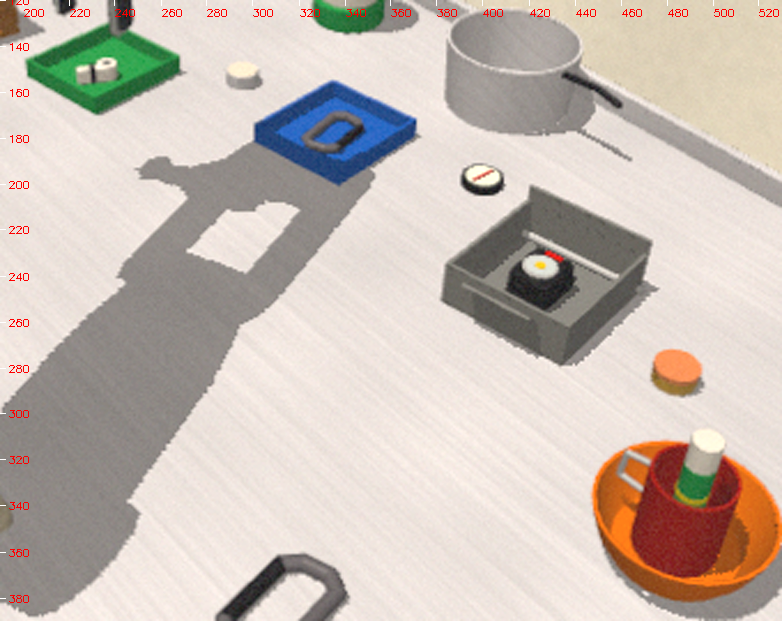

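Everything is in place: the carabiner lies flat in the blue tray, the headlamp lens up in the bin, the whistle in the green tray, and the tube in the cup in the bowl. The robot is clear of it all.

```bash
python3 -c "
from bench import r
print(r.hand_in())"
```

```text
the job is handed in; nothing more can be done
None
```

I handed the job in at about 43 s of the 136 s allowed; the hand-in returned no verdict, but the last pictures show all the gear sorted and the cook set standing assembled in the bowl.

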